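# Flag the short wheel bolt and log it

## Task

Four wheel bolts lie in the nests of the inspection plate and one of them is too short. With the fingertips, gently press the key right in front of the short bolt all the way down to flag it and let it come up again, then press the large button on the log box the same way, and withdraw. Nothing is to be picked up: press no other key, and do not touch the bolts or the other loose tools.

Things in the scene. Friction and masses are not known exactly. Their poses are not given: they have to be found in the camera images.
- nest_plate: Flat black fixed plate 150 x 300 x 20 mm on the worktop; origin on the worktop under the row of nests and keys. x points from the keys (robot's side) to the bolt heads, y along the row. It carries four dark steel V-nests 70 mm apart (y = -105, -35, 35, 105 mm) each with a lying bolt, and a round white key in front of each nest, 55 mm to the -x side of the origin.
- short_bolt: The short wheel bolt, plain steel, lying in one of the four nests (which one varies): M14 shank 32 mm long and 14 mm thick, 24 mm flange, 17 mm hex head 15 mm high in all. Origin on the bolt's axis at the underside of the flange, about 35 mm above the worktop; shank along -x towards the key, head along +x.
- long_bolt_a: A long wheel bolt in another nest: the same as the short bolt but with a shank 55 mm long; same origin and axes. Its shank tip lies 45 mm behind the centre of its key.
- long_bolt_b: A long wheel bolt in another nest: the same as the short bolt but with a shank 55 mm long; same origin and axes. Its shank tip lies 45 mm behind the centre of its key.
- long_bolt_c: A long wheel bolt in another nest: the same as the short bolt but with a shank 55 mm long; same origin and axes. Its shank tip lies 45 mm behind the centre of its key.
- key1_top (a point): Centre of the top face of key 1, the round push key (28 mm diameter) in front of nest 1; its top stands 44 mm above the worktop when up. It is 100 mm along the plate's -x from the origin of the bolt lying in that nest (the next bolts are 122 mm away). Keys count 1 to 4 along the plate's +y. Moves with the key.
- key1 (a joint): Travel of key 1 in m: 0 up, 0.008 fully pressed, straight down; a spring returns it, about 4 N at full travel; it counts from 5 mm.
- key2_top (a point): Centre of the top face of key 2, the round push key (28 mm diameter) in front of nest 2; its top stands 44 mm above the worktop when up. It is 100 mm along the plate's -x from the origin of the bolt lying in that nest (the next bolts are 122 mm away). Keys count 1 to 4 along the plate's +y. Moves with the key.
- key2 (a joint): Travel of key 2 in m: 0 up, 0.008 fully pressed, straight down; a spring returns it, about 4 N at full travel; it counts from 5 mm.
- key3_top (a point): Centre of the top face of key 3, the round push key (28 mm diameter) in front of nest 3; its top stands 44 mm above the worktop when up. It is 100 mm along the plate's -x from the origin of the bolt lying in that nest (the next bolts are 122 mm away). Keys count 1 to 4 along the plate's +y. Moves with the key.
- key3 (a joint): Travel of key 3 in m: 0 up, 0.008 fully pressed, straight down; a spring returns it, about 4 N at full travel; it counts from 5 mm.
- key4_top (a point): Centre of the top face of key 4, the round push key (28 mm diameter) in front of nest 4; its top stands 44 mm above the worktop when up. It is 100 mm along the plate's -x from the origin of the bolt lying in that nest (the next bolts are 122 mm away). Keys count 1 to 4 along the plate's +y. Moves with the key.
- key4 (a joint): Travel of key 4 in m: 0 up, 0.008 fully pressed, straight down; a spring returns it, about 4 N at full travel; it counts from 5 mm.
- log_box: Fixed grey box 130 (x) x 100 (y) x 50 mm high to the right of the plate; origin under its centre. The large log button is 25 mm to the -x side of its centre, a spare bolt stands on the +x side.
- log_top (a point): Centre of the top face of the large round log button (44 mm diameter) on the log box; it stands 74 mm above the worktop when up. Moves with the button.
- log (a joint): Travel of the log button in m: 0 up, 0.008 fully pressed, straight down; a spring returns it, about 4 N at full travel; it counts from 5 mm.
- spare_bolt: Bystander: loose wheel bolt standing head down on the log box, about 67 to 70 mm from the log button's centre, 60 mm tall, 24 mm wide; origin under its head.
- mallet: Bystander: yellow rubber mallet lying on the worktop, head 56 mm diameter x 85 mm, handle 250 mm along its -x; origin under the head.
- gauge_case: Bystander: steel feeler gauge case 100 x 26 x 14 mm lying on the worktop; origin under its centre.
- thread_comb: Bystander: red thread pitch comb 85 x 26 x 8 mm lying on the worktop behind the plate; origin under its centre.
- ring_gauge: Bystander: dark steel thread ring gauge 56 mm diameter, 16 mm high, on the worktop; origin under its centre.
There are look-alikes about, which are no part of the job. What is shaped like the long_bolt_b but purple or red is not meant.

How it is judged:
By the outcome, as a careful person would: the job done as asked, in the order asked, and still so for the second after the job is handed in, with the robot touching nothing.
It also fails if it takes over 40 s, if anything falls off the work surface, if the arm or the gripper's body presses on something with over 40 N, if the wrist force passes 120 N, or if a joint passes its speed limit or range.

## Robot

A 6-joint arm with a two-finger parallel gripper is mounted at the origin on the work surface. World frame = base frame: x ahead of the robot, y to its left, z up, the work surface at z = 0. Lengths are in mm, angles in rad, forces in N, time in s.
With the tool pointing down it reaches from about 300 to 875 mm from the base axis. Payload 6.4 kg.
Tool frame: the origin (TCP) lies between the finger pads; the fingertips stand 25 mm ahead of it and the grasp point (between the pads) lies 6 mm ahead of it (bot.nose_length is the distance from the TCP to the fingertips, in mm); z points along the fingers, y is the direction in which the jaws open and shut (so a half turn about z gives the same grasp; the last joint's range is limited). The gripper opens to 85 mm and grips with 20 to 120 N. Pads are 22 mm wide; open, the fingers measure 114 mm over their backs; the gripper's body (76 mm by 85 mm) begins 54 mm behind the grasp point. The pads swing forward as they close: fully open they stand 13 mm farther back than shut.
Start: joints at [-0.206, 0.181, 1.607, -0, 1.354, -0.206], TCP at [575.014, 0.015, 256.288] pointing down, gripper open.
Joint ranges: [-2.99, 2.99], [-0.89, 2.07], [0.3, 2.58], [-1.14, 4.28], [0, 2.63], [-3.12, 3.12]. Speed limits (rad/s): [2.57, 2.57, 3.01, 3.14, 3.14, 3.14].

## Interface

Orientations are given as a unit quaternion [x, y, z, w].
In Python, from rig import bot gives the robot as it stands.
- The arm moves only by the tool send_rows, never from a script. Its argument "steps" is a list that holds one entry, the list of rows, each a list of 6 numbers: the shift along the world's x, y, z in m, then the turn, a rotation vector about the world's x, y, z in rad. A call has 1 to 5 rows; each row is the pose to reach, as a shift and turn from the pose commanded when the call began; what a row does not reach only later rows make up. A row lasts 1/8 s, in which the tool goes at most 62.5 mm and 10.7 degrees, less where a joint would pass 70% of its speed; a pose out of reach is approached as far as the arm can. A call with a gripper value outside its range is refused whole. "gripper" is the finger opening in m, from 0 to 0.0854, set as the call begins (left out, the last holds). The fingers move at their own pace and stop on an object; "squeeze" is the grip in N (left out, the last holds). Time passes only in rows, so rows that repeat a pose let the fingers close. It gives the time, the measured TCP pose, the force and the opening at its end, in the units of the state.
- bot.get_obs(): the state, without advancing time (a new reading comes with each control period).
- bot.snapshot(name): name is "scene" or "side" or "wrist"; returns a dict with "color" (384x512x3 uint8, red, green, blue), "z_map" (384x512 float32, mm along the optical axis (not along the pixel's ray), 0 where there is no reading), "intrinsics" (3x3 intrinsics, pixels), "origin" and "orientation" of the camera in the world; the wrist camera has in their place "mount" (4x4, takes a point from camera to tool coordinates, whose origin is the TCP and whose axes are the flange's). Camera axes: x right, y down, z forward; pixel columns grow to the right and rows downward; lengths in mm; the calibration is good to about 2 mm. A picture is of the moment at which its call begins: read the wrist's pose just before it.
- bot.finish_job(): hands the job in, once; it reports no verdict.
Trained networks look in a picture, given as the dict that the camera call returned (one of the last four; its "shot" number tells which), for a name from the list of things; names that differ only in an ending like _2 or _b are one class to them, and where a whole thing is asked for, a point or a joint stands for the part that bears it (a point fixed in the world has none). Each returns a list of dicts, best first, with "score" (0 to 1); they miss things now and then, are a little off and sometimes report something else, mostly with a low value. They report only what shows in the picture. A call takes as long as a camera call. They do not tell look-alikes from the thing itself.
- bot.outline_of(label, picture): "region" (384x512 bool, what is visible of it) and "bbox" ([centre column, centre row, width, height] in pixels, round what is visible of it).
- bot.tip_of(label, picture): "xy" ([column, row] in pixels: a listed point, or the origin of a listed thing).
The state is a dict: "clock": time; "joint_pos": joint angles; "joint_velocities": joint speeds; "joint_efforts": joint torques, N m; "position": TCP position; "eef_rot": TCP orientation; "contact_force": force on the tool from outside, world axes, zero at the start; "moment": the same for the moment, N m; "width": finger opening in mm.
Only numpy, scipy, OpenCV 4.12 (cv2) and the standard library are available. Lean on these libraries where they do the work, as an engineer would, in place of code of your own. Each camera call takes 0.05 s, during which the arm holds its last target. There are 200 camera calls.

## Working session

There is one attempt and no reset: what is moved stays moved. The work goes in short steps, Python scripts to look and compute and a tool call to move; the robot and the scene stay as the last step left them, time stands still between calls to the robot, and variables do not carry over. Pictures are saved under pics/ and viewed, about 8 in all and at most 12, crops included, and the job is handed in when it is done.

Besides the shell and the picture viewer there is one more tool, called after "Request:" as name([rows], argument=value, ...), one row to a line, values as JSON. send_rows: Moves the arm, as the interface text tells. Its arguments: {"type":"object","properties":{"steps":{"type":"array","items":{"type":"array","items":{"type":"array","items":{"type":"number"}}}},"gripper":{"type":"number"},"squeeze":{"type":"number"}},"required":["steps"]}

```bash
mkdir -p pics; cat > h.py <<'E'
import numpy as np, cv2
from scipy.spatial.transform import Rotation as R
from rig import bot
def T(s,o=None):
    if 'mount' in s:
        A=np.eye(4);A[:3,:3]=R.from_quat(o['eef_rot']).as_matrix();A[:3,3]=o['position'];return A@np.array(s['mount'])
    A=np.eye(4);q=np.array(s['orientation']);A[:3,:3]=q if q.shape==(3,3) else R.from_quat(q).as_matrix();A[:3,3]=s['origin'];return A
def ray(s,uv,z,o=None):
    "intersect pixel ray with world plane z (mm)"
    A=T(s,o);d=A[:3,:3]@(np.linalg.inv(s['intrinsics'])@[uv[0],uv[1],1]);return A[:3,3]+d*(z-A[2,3])/d[2]
def dep(s,uv,o=None):
    c,r=int(round(uv[0])),int(round(uv[1]));w=s['z_map'][r-1:r+2,c-1:c+2];w=w[w>0]
    if not len(w): return None
    A=T(s,o);return A[:3,3]+A[:3,:3]@(np.linalg.inv(s['intrinsics'])@[uv[0],uv[1],1])*np.median(w)
def save(n,s,crop=None,k=1.5):
    im=s['color'][:,:,::-1]
    if crop: a,b,c,d=crop;im=im[b:d,a:c]
    cv2.imwrite('pics/'+n,cv2.resize(im,None,fx=k,fy=k,interpolation=cv2.INTER_CUBIC))
E
python3 - <<'E'
from h import *
np.set_printoptions(precision=1,suppress=True)
o=bot.get_obs();print(o)
for cam in ['scene','side','wrist']:
    s=bot.snapshot(cam);save(cam+'0.png',s)
    for l,z in [('key1_top',44),('key2_top',44),('key3_top',44),('key4_top',44),('log_top',74),('short_bolt',35),('long_bolt_a',35),('spare_bolt',50)]:
        for d in bot.tip_of(l,s)[:5]:
            print(cam,l,round(d['score'],2),np.array(d['xy']),ray(s,d['xy'],z,o),dep(s,d['xy'],o))
E
```

```text
{'clock': 0.0, 'joint_pos': array([-0.2,  0.2,  1.6,  0. ,  1.4, -0.2]), 'joint_velocities': array([0., 0., 0., 0., 0., 0.]), 'joint_efforts': array([  0. , -44.5, -35.1,  -0. ,   0. ,   0. ]), 'position': array([574.5,   0.1, 255.4]), 'eef_rot': array([ 0.7,  0.7, -0. , -0. ]), 'contact_force': array([ 0.4, -0.6,  1.3]), 'moment': array([-0.,  0.,  0.]), 'width': 85.58515003321536}
scene key2_top 0.38 [291.8 190.1] [514.1  44.1  44. ] [512.  43.  42.]
scene key3_top 0.55 [309.5 195.6] [503.7  97.9  44. ] [458.9  76.2   0.8]
scene key4_top 0.38 [326.3 212. ] [534.6 170.6  44. ] [533.9 170.3  43.3]
scene log_top 0.59 [202.1 138.7] [ 506.3 -303.6   74. ] [ 507.8 -302.3   75.3]
scene short_bolt 0.4 [287.2 217.2] [609.6  90.5  35. ] [618.4  95.4  44.7]
scene long_bolt_a 0.73 [242.9 251.9] [784.8  69.1  35. ] [774.8  61.7  20.9]
scene long_bolt_a 0.65 [250.2 195.7] [599.2 -43.9  35. ] [606.  -39.   42.4]
scene long_bolt_a 0.52 [308.7 229.9] [615.8 163.4  35. ] [624.3 167.4  44.5]
scene long_bolt_a 0.52 [353.9 251.2] [611.4 296.1  35. ] [591.5 289.9  13.1]
scene long_bolt_a 0.44 [269.3 206
[... 1310 characters left out ...]
] [498.4 -29.1  42.3]
wrist key2_top 0.81 [184.1 137.1] [507.7  36.2  44. ] [507.5  36.1  43.4]
wrist key3_top 0.9 [187.8  60.6] [515.  106.9  44. ] [514.8 107.   43.1]
wrist log_top 0.74 [375.1 306.2] [ 704.  -135.4   74. ] [617.8   0.5 274.2]
wrist short_bolt 0.93 [294.  71.] [615.7  98.7  35. ] [615.   98.2  40.2]
wrist long_bolt_a 0.93 [431.5 109.9] [754.   62.4  35. ] [763.4  62.1  17.1]
wrist long_bolt_a 0.7 [274.6 208.9] [599.7 -41.4  35. ] [599.  -38.6  43.8]
wrist long_bolt_a 0.7 [184.1 135.3] [505.9  37.1  35. ] [507.7  37.9  43.6]
wrist long_bolt_a 0.63 [287.1 145.9] [611.1  26.5  35. ] [610.1  27.7  44.9]
wrist spare_bolt 0.72 [293.7  74. ] [613.7  94.7  50. ] [614.7  95.4  41.2]
```

View pics/wrist0.png

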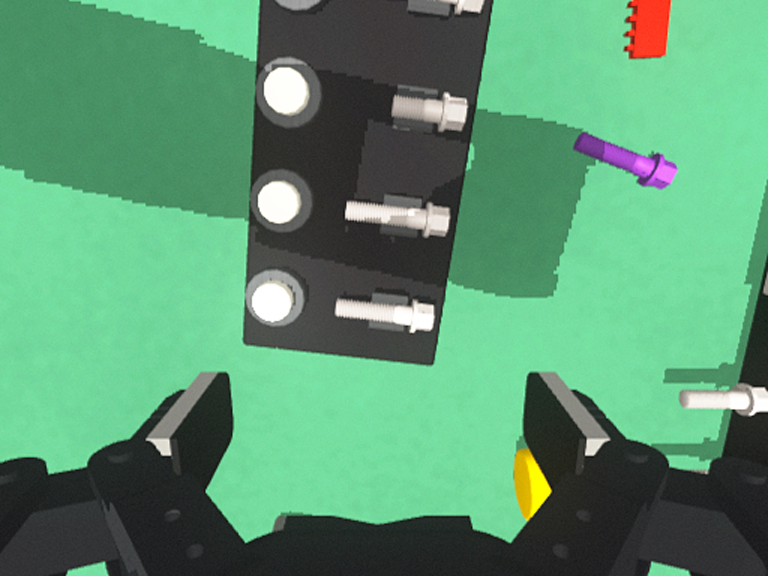

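View pics/side0.png

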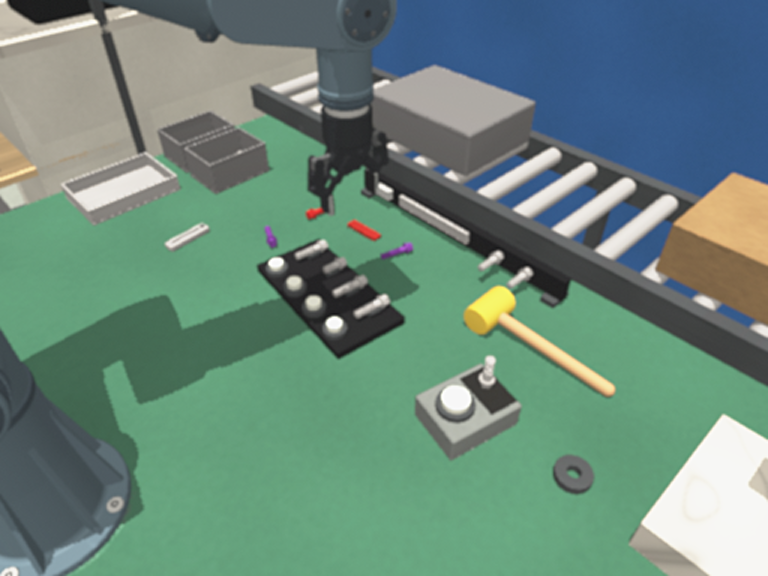

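```bash
python3 - <<'E'
from h import *
s=bot.snapshot('scene');save('scene_crop.png',s,(160,100,380,290),3.5)
E
```

```text
(no output)
```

View pics/scene_crop.png

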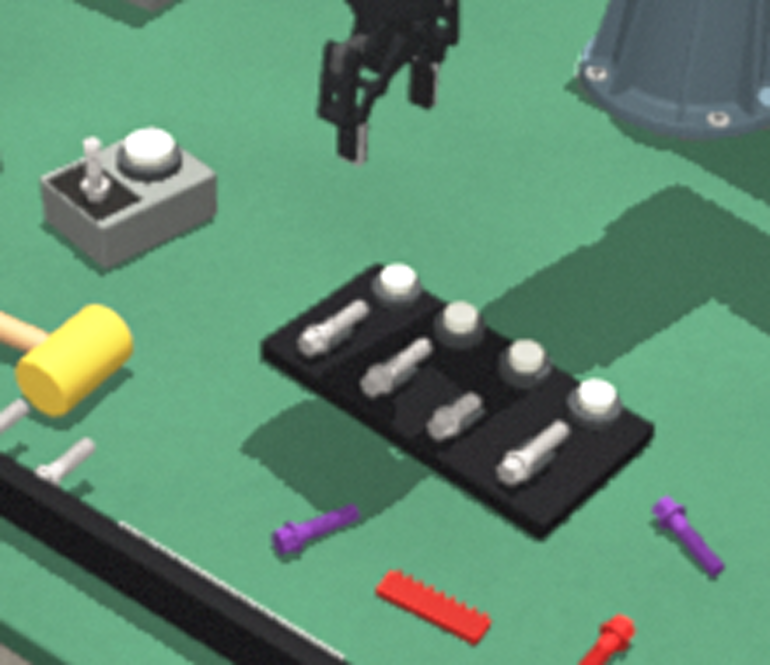

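Wrist picture (shown at 1.5x): the short bolt is at (430,110), with its key (key 3) at (286,91). The long bolts are at (397,215) and (385,315), plus one cut off at the top edge. The possible confusions are the purple bolt (625,160), the red bolt and the loose steel bolts by the conveyor, all of them off the plate. The scene crop agrees: the third nest from the log box side (455,415) holds the stubby bolt, with its key at (525,358). Next I'll refine the key and button centres.

```bash
cat >> h.py <<'E'
def blobs(s,z,o=None,lo=150):
    "bright neutral blobs whose depth lies within 5 mm of plane z: centre px, area, world xy"
    A=T(s,o);h,w=s['z_map'].shape;u,v=np.meshgrid(np.arange(w),np.arange(h))
    P=(np.linalg.inv(s['intrinsics'])@np.stack([u.ravel(),v.ravel(),np.ones(h*w)]))*s['z_map'].ravel()
    Z=(A[:3,:3]@P+A[:3,3:])[2].reshape(h,w)
    c=s['color'].astype(int);m=(abs(Z-z)<5)&(c.min(2)>lo)&(np.ptp(c,axis=2)<45)
    n,_,st,ce=cv2.connectedComponentsWithStats(m.astype(np.uint8))
    return [(ce[i].round(1),st[i,4],st[i,2:4],ray(s,ce[i],z,o).round(1)) for i in range(1,n) if st[i,4]>25]
E
python3 - <<'E'
from h import *
print(bot.nose_length)
for cam in ['scene','side','wrist']:
    o=bot.get_obs();s=bot.snapshot(cam)
    for z in (44,74):
        for b in blobs(s,z,o): print(cam,z,*b)
    if cam=='wrist':
        for u in range(170,216,3): print(u,dep(s,(u,61),o).round(0),s['color'][61,u])
E
```

```text
25.0
scene 44 [496.   13.5] 77 [32 10] [-1348.    138.1    44. ]
scene 44 [ 61.6 146.2] 71 [34 22] [ 780.5 -661.3   44. ]
scene 44 [214.2 150.8] 27 [12  8] [ 502.3 -258.3   44. ]
scene 44 [272.9 178.7] 49 [9 7] [504.4 -29.   44. ]
scene 44 [254.1 192.3] 56 [17 13] [588.7 -37.8  44. ]
scene 44 [291.2 189.1] 53 [9 8] [511.6  40.2  44. ]
scene 44 [273.3 203. ] 44 [16 14] [592.9  32.3  44. ]
scene 44 [310.  200.3] 53 [9 8] [520.2 109.3  44. ]
scene 44 [329.7 212.1] 60 [10  8] [529.3 178.5  44. ]
scene 44 [289.6 217.3] 38 [12 10] [614.2 100.7  44. ]
scene 44 [159.1 219.7] 56 [15 12] [ 834.7 -175.9   44. ]
scene 44 [311.2 228.1] 71 [18 15] [614.2 169.2  44. ]
scene 44 [178.2 231.1] 68 [17 13] [ 835.5 -105.7   44. ]
scene 44 [505.8 260.2] 31 [ 8 14] [414.7 621.3  44. ]
scene 74 [493.5   6.7] 76 [36 11] [-1349.5   114.7    74. ]
scene 74 [201.9 140.9] 98 [13  9] [ 516.1 -295.9   74. ]
side 44 [300.7  65.5] 1380 [106  46] [1343.9  440.6   44. ]
side 44 [256.1 125.6] 31 [10  7] [863.3 222.1  44. ]
side 44 [208.6 164.6] 49 [21 10] [606.5 163.   44. ]
side 44 [327.4 172.7] 61 [16 12] [ 836.1 -11
[... 953 characters left out ...]
0.1] 592 [65 20] [584.2 -40.4  44. ]
wrist 44 [505.7 267.4] 149 [13 19] [ 858.6 -107.2   44. ]
wrist 44 [478.  267.3] 412 [44 12] [ 827.7 -107.1   44. ]
170 [496. 108.  31.] [69 82 71]
173 [499. 108.  32.] [95 98 93]
176 [504. 107.  43.] [255 255 252]
179 [507. 106.  44.] [254 253 249]
182 [510. 106.  44.] [254 253 250]
185 [513. 106.  44.] [254 254 250]
188 [516. 106.  44.] [254 254 250]
191 [519. 107.  43.] [254 254 251]
194 [522. 106.  44.] [254 254 251]
197 [524. 106.  44.] [254 254 252]
200 [527. 106.  44.] [254 254 252]
203 [530. 107.  43.] [255 255 252]
206 [531. 108.  32.] [110 111 104]
209 [534. 108.  32.] [101 102 101]
212 [537. 108.  31.] [99 99 98]
215 [539. 109.  20.] [47 49 46]
```

Request:
send_rows([
  [[-0.028,0.053,0,0,0,0],[-0.057,0.107,0,0,0,0],[-0.057,0.107,-0.055,0,0,0],[-0.057,0.107,-0.105,0,0,0],[-0.057,0.107,-0.145,0,0,0]],
], gripper=0)

```text
clock: 2.17
position: [517.3, 107.3, 109.6]
eef_rot: [0.707, 0.707, -0.0, -0.0]
contact_force: [0.1, -0.9, -0.2]
width: -0.0
```

Request:
send_rows([
  [[0,0,0,0,0,0],[0,0,0,0,0,0]],
])

```text
clock: 2.42
position: [519.2, 107.0, 112.8]
eef_rot: [0.707, 0.707, 0.001, 0.001]
contact_force: [0.5, -0.1, 0.5]
width: -0.2
```

```bash
python3 - <<'E'
from h import *
o=bot.get_obs();print(o['position'],o['contact_force'],o['width'],o['clock'])
s=bot.snapshot('wrist');save('w1.png',s)
for b in blobs(s,44,o): print(*b)
s=bot.snapshot('side');save('s1.png',s,(130,120,330,270),3.5)
E
```

```text
[519.16103529 106.95345739 112.8464719 ] [ 0.51534757 -0.11058431  0.4840879 ] -0.22803852242878414 2.425
[261.9  99.2] 2004 [50 52] [525.6 176.9  44. ]
[411.5 118.7] 2395 [129  41] [608.5 166.6  44. ]
[247.2 216.6] 1466 [45 41] [517.3 109.3  44. ]
[398.7 234.5] 1290 [80 34] [609.9  97.7  44. ]
[248.9 327.2] 26 [6 7] [518.3  31.6  44. ]
[352.3 330.5] 33 [11  7] [587.3  29.   44. ]
```

View pics/w1.png

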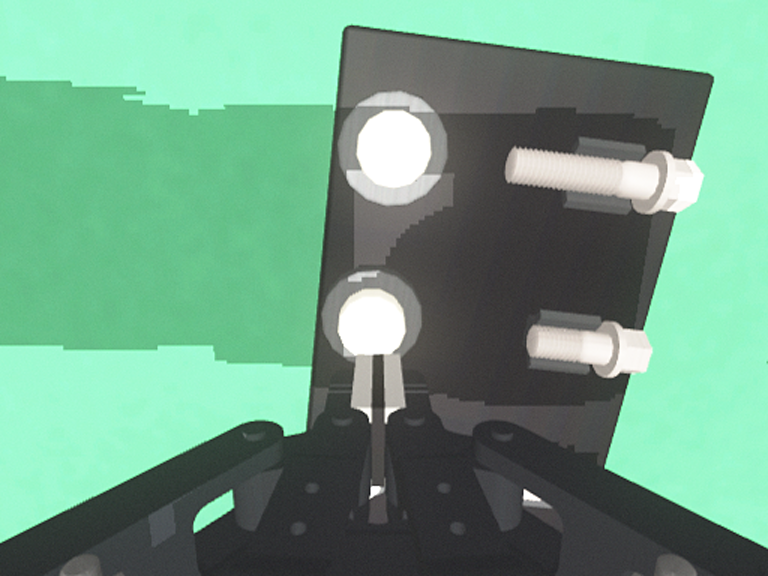

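View pics/s1.png

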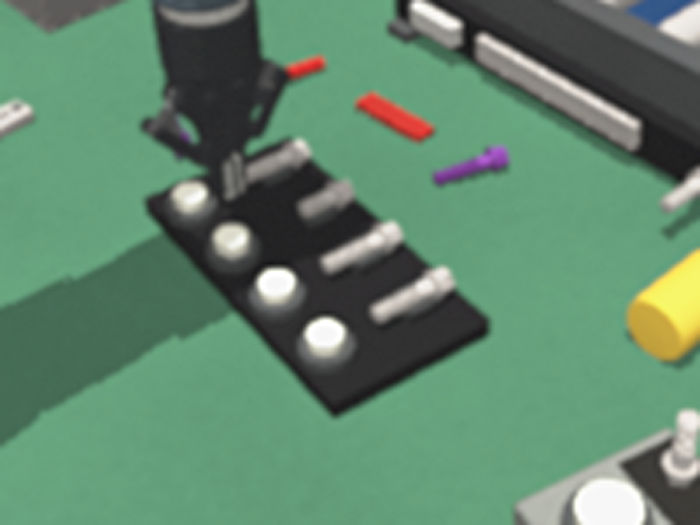

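Wrist view: key 3 is at (371,322), directly ahead of the closed fingertips (377,375), and the short bolt lies behind it at (585,347). Key 4 is clear at (393,148). The side view is consistent with the tool above key 3. I'll go down in small steps.

Request:
send_rows([
  [[-0.0005,0.0005,-0.018,0,0,0],[-0.0005,0.0005,-0.03,0,0,0],[-0.0005,0.0005,-0.036,0,0,0],[-0.0005,0.0005,-0.036,0,0,0]],
])

```text
clock: 3.02
position: [516.9, 107.5, 74.4]
eef_rot: [0.707, 0.707, -0.001, -0.001]
contact_force: [-0.3, 0.5, -0.2]
width: -0.0
```

```bash
python3 - <<'E'
from h import *
for i in range(3):
    o=bot.get_obs();print(o['position'],o['contact_force'],o['clock'])
    s=bot.snapshot('wrist')
save('w2.png',s)
for b in blobs(s,44,o): print(*b)
E
```

```text
[516.9298371  107.48739298  74.42540308] [-0.3231376   0.53368328 -0.22640581] 3.025
[517.3509139  107.53732002  74.95821042] [0.82681179 0.39521597 0.04160272] 3.075
[517.68400645 107.48644106  75.36073146] [ 0.74037506 -0.00729083  0.55377837] 3.125
[268.2  99.1] 3101 [62 64] [525.6 177.   44. ]
[448.7 122.8] 3507 [148  51] [605.8 167.   44. ]
[248.7 231.4] 971 [54 32] [517.  115.3  44. ]
[434.4 263.5] 1983 [98 40] [609.8  98.2  44. ]
[249.9 344.9] 78 [13 11] [517.5  49.6  44. ]
```

View pics/w2.png

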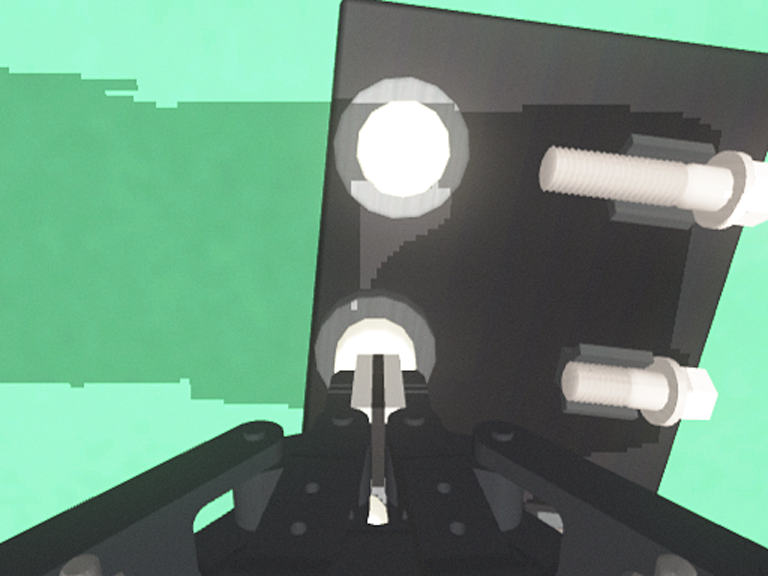

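The tips (378,360) are centred over key 3 (375,345), with bare collar on all sides. I'll press down in steps.

Request:
send_rows([
  [[0,0,-0.004,0,0,0],[0,0,-0.007,0,0,0],[0,0,-0.01,0,0,0],[0,0,-0.012,0,0,0],[0,0,-0.012,0,0,0]],
])

```text
clock: 3.8
position: [517.7, 107.5, 63.4]
eef_rot: [0.707, 0.707, 0.0, 0.0]
contact_force: [0.2, 0.1, 3.9]
width: 0.2
```

Request:
send_rows([
  [[0,0,-0.0015,0,0,0],[0,0,-0.0015,0,0,0]],
])

```text
clock: 4.05
position: [517.7, 107.5, 61.9]
eef_rot: [0.707, 0.707, 0.0, 0.0]
contact_force: [0.3, 0.3, 2.9]
width: 0.5
```

Request:
send_rows([
  [[0,0,-0.0015,0,0,0],[0,0,-0.0015,0,0,0]],
])

```text
clock: 4.3
position: [517.8, 107.5, 61.0]
eef_rot: [0.707, 0.707, 0.0, 0.0]
contact_force: [-2.2, -0.0, 9.4]
width: -0.3
```

At 9.4 N the key has bottomed out (TCP 61, tip 36, which is full travel). I'll retract and travel to a vantage point near the log box.

Request:
send_rows([
  [[0,0,0.01,0,0,0],[0,0,0.04,0,0,0],[0,0,0.1,0,0,0],[0,0,0.15,0,0,0],[-0.001,-0.06,0.15,0,0,0]],
])

```text
clock: 4.92
position: [519.2, 49.4, 215.4]
eef_rot: [0.705, 0.709, 0.003, 0.003]
contact_force: [1.5, -0.0, -0.5]
width: -0.0
```

Request:
send_rows([
  [[0,-0.06,0,0,0,0],[-0.001,-0.12,0,0,0,0],[-0.002,-0.18,0,0,0,0],[-0.003,-0.24,0,0,0,0],[-0.005,-0.3,0,0,0,0]],
])

```text
clock: 5.55
position: [510.9, -254.2, 210.2]
eef_rot: [0.707, 0.707, 0.0, -0.0]
contact_force: [1.9, -0.2, -1.2]
width: -0.1
```

Request:
send_rows([
  [[0,-0.044,-0.03,0,0,0],[0,-0.044,-0.06,0,0,0],[0,-0.044,-0.06,0,0,0],[0,-0.044,-0.06,0,0,0]],
])

```text
clock: 6.05
position: [511.9, -296.2, 151.2]
eef_rot: [0.707, 0.707, 0.0, 0.0]
contact_force: [-0.2, -0.1, -0.1]
width: -0.2
```

```bash
python3 - <<'E'
from h import *
o=bot.get_obs();print(o['position'],o['contact_force'],o['clock'])
s=bot.snapshot('wrist');save('w3.png',s)
for b in blobs(s,74,o): print(*b)
for cam in ('scene','side'):
    s=bot.snapshot(cam)
    for z in (44,74):
        for b in blobs(s,z):
            if 480<b[3][0]<540 and abs(b[3][1])<320: print(cam,z,*b)
E
```

```text
[ 511.88916991 -296.21331034  151.1978509 ] [-0.15752405 -0.06710045 -0.07874837] 6.05
[251.2 215.1] 2999 [68 61] [ 512.3 -295.8   74. ]
scene 44 [272.8 178.7] 50 [9 7] [504.5 -29.3  44. ]
scene 44 [291.  189.1] 53 [9 7] [511.8  39.9  44. ]
scene 44 [309.8 200.1] 54 [10  8] [520.  108.6  44. ]
scene 44 [329.7 212.2] 61 [10  8] [529.9 178.6  44. ]
scene 74 [202.  140.8] 93 [13  9] [ 515.6 -296.2   74. ]
side 44 [183.2 175.2] 47 [9 8] [520.4 174.8  44. ]
side 44 [195.2 187.8] 53 [10  7] [511.8 104.7  44. ]
side 44 [208.2 201.1] 61 [10  8] [504.   35.8  44. ]
side 44 [222.  215.7] 73 [11  9] [495.3 -33.2  44. ]
side 74 [303.3 265.7] 253 [20 17] [ 507.5 -300.3   74. ]
```

View pics/w3.png

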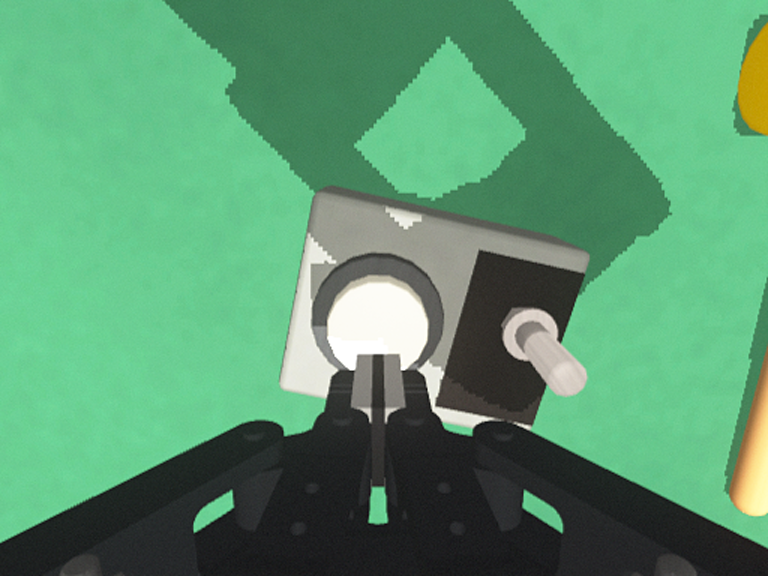

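Key 3 is back up: its readings match those taken before the press in both cameras. The tips (378,360) stand over the log button (377,325), with the spare bolt beside it at (530,333). I'll turn the jaws 90° so the linkage stays clear of the spare bolt.

Request:
send_rows([
  [[0,0,0,0,0,0.157],[0,0,0,0,0,0.314],[0,0,0,0,0,0.471],[-0.001,-0.001,0,0,0,0.628],[-0.002,-0.001,0,0,0,0.785]],
])

```text
clock: 6.82
position: [510.2, -297.4, 151.7]
eef_rot: [0.38, 0.925, -0.0, 0.001]
contact_force: [0.2, -0.8, -0.6]
width: -0.2
```

Request:
send_rows([
  [[0,0,0,0,0,0.157],[0,0,0,0,0,0.314],[0,0,0,0,0,0.471],[0,0,0,0,0,0.628],[0,0,0,0,0,0.785]],
])

```text
clock: 7.45
position: [510.2, -297.4, 151.7]
eef_rot: [-0.003, 1.0, -0.001, 0.001]
contact_force: [0.3, 0.2, -0.4]
width: 0.1
```

Request:
send_rows([
  [[0,0,-0.015,0,0,0],[0,0,-0.03,0,0,0],[0,0,-0.04,0,0,0],[0,0,-0.045,0,0,0],[0,0,-0.045,0,0,0]],
])

```text
clock: 8.07
position: [509.3, -297.3, 104.7]
eef_rot: [0.001, 1.0, 0.0, -0.0]
contact_force: [-0.1, -0.5, 0.7]
width: 0.3
```

```bash
python3 - <<'E'
from h import *
o=bot.get_obs();print(o['position'],o['contact_force'],o['joint_pos'],o['clock'])
s=bot.snapshot('wrist');save('w4.png',s,k=1.2)
for b in blobs(s,74,o): print(*b)
E
```

```text
[ 509.28661735 -297.30114904  104.66735358] [-0.14880446 -0.50772008  0.72933256] [-7.29507575e-01  3.89601075e-01  1.67753844e+00  7.93722104e-06
  1.07550559e+00 -2.29900642e+00] 8.075
[246.5 233.3] 2565 [85 66] [ 501.7 -300.9   74. ]
```

View pics/w4.png

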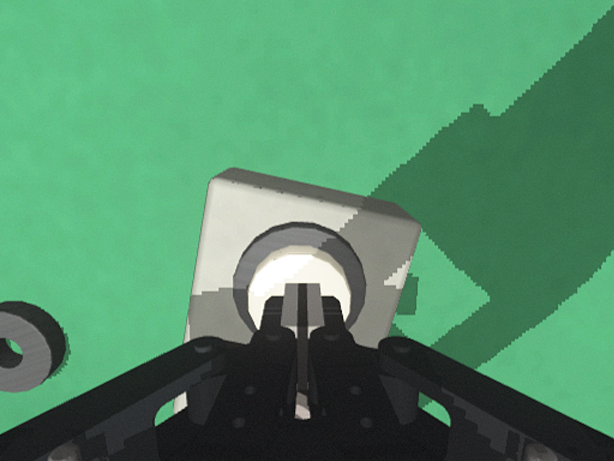

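The tips (302,290) stand over the button (300,290), and the spare bolt is behind the gripper. I'll press.

Request:
send_rows([
  [[0,0,-0.004,0,0,0],[0,0,-0.007,0,0,0],[0,0,-0.01,0,0,0],[0,0,-0.012,0,0,0],[0,0,-0.012,0,0,0]],
])

```text
clock: 8.75
position: [509.7, -297.7, 93.5]
eef_rot: [0.0, 1.0, -0.0, 0.0]
contact_force: [0.1, -0.2, 2.7]
width: 0.2
```

Request:
send_rows([
  [[0,0,-0.0015,0,0,0],[0,0,-0.0015,0,0,0]],
])

```text
clock: 9.0
position: [509.7, -297.6, 91.9]
eef_rot: [0.0, 1.0, -0.0, 0.0]
contact_force: [-0.4, -0.2, 2.8]
width: -0.2
```

Request:
send_rows([
  [[0,0,-0.0015,0,0,0],[0,0,-0.0015,0,0,0]],
])

```text
clock: 9.25
position: [509.7, -297.7, 91.0]
eef_rot: [0.0, 1.0, -0.0, 0.0]
contact_force: [-2.7, 1.1, 8.2]
width: -0.4
```

The button has bottomed out at 8.2 N, so I'll withdraw.

Request:
send_rows([
  [[0,0,0.01,0,0,0],[0,0,0.04,0,0,0],[0,0,0.09,0,0,0],[0,0,0.14,0,0,0],[0,0,0.16,0,0,0]],
])

```text
clock: 9.88
position: [510.3, -298.1, 254.0]
eef_rot: [0.0, 1.0, -0.001, 0.002]
contact_force: [0.3, -1.1, -0.7]
width: 0.3
```

Request:
send_rows([
  [[0,0,0,0,0,0],[0,0,0,0,0,0],[0,0,0,0,0,0]],
])

```text
clock: 10.25
position: [508.7, -296.8, 248.2]
eef_rot: [0.0, 1.0, 0.001, -0.001]
contact_force: [-0.4, -0.1, 0.5]
width: -0.3
```

```bash
python3 - <<'E'
from h import *
o=bot.get_obs();print(o['position'],o['contact_force'],o['clock'])
for cam in ('scene','side'):
    s=bot.snapshot(cam);save(cam+'9.png',s)
    for z in (44,74):
        for b in blobs(s,z):
            if 480<b[3][0]<540 and abs(b[3][1])<320: print(cam,z,*b)
    for d in bot.tip_of('spare_bolt',s)[:2]: print(d)
E
```

```text
[ 508.74727734 -296.83417485  248.24863178] [-0.44948341 -0.13531332  0.48667214] 10.25
scene 44 [273.  178.7] 49 [9 7] [504.2 -29.1  44. ]
scene 44 [291.1 189.1] 53 [9 8] [511.8  40.1  44. ]
scene 44 [309.8 200.3] 58 [10  8] [520.7 109.1  44. ]
scene 44 [329.9 212.1] 58 [10  7] [528.8 178.7  44. ]
scene 74 [201.9 140.8] 97 [13  9] [ 515.8 -296.4   74. ]
{'xy': [183.5, 151.9], 'score': 0.59}
side 44 [183.2 175.3] 50 [9 7] [520.1 174.4  44. ]
side 44 [195.2 187.7] 50 [9 7] [512.  105.2  44. ]
side 44 [208.2 201.2] 61 [10  8] [503.8  35.7  44. ]
side 44 [222.  215.6] 71 [11  8] [495.6 -32.9  44. ]
side 44 [285.4 269.9] 35 [10 12] [ 488.  -266.6   44. ]
side 74 [303.1 265.7] 255 [20 16] [ 507.2 -300.1   74. ]
{'xy': [323.5, 255.5], 'score': 0.7}
{'xy': [236.3, 186.0], 'score': 0.63}
```

View pics/side9.png

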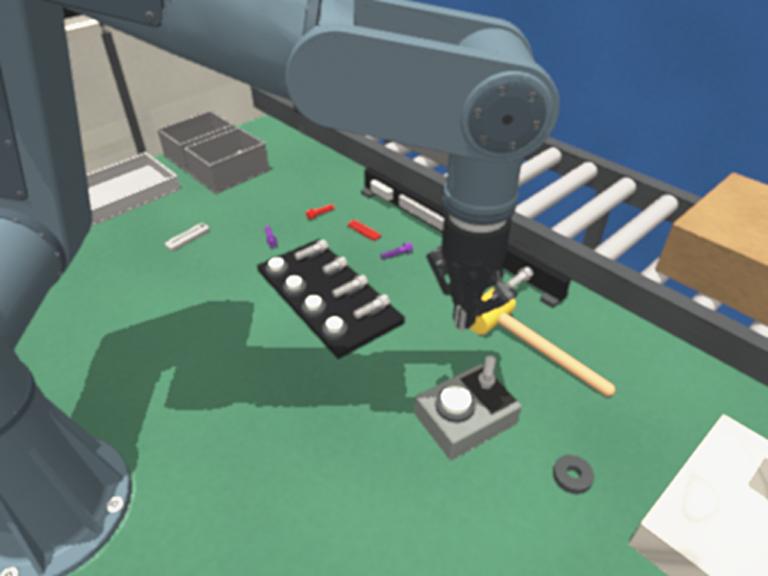

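All keys and the button are up. The spare bolt is still standing at (489,372), the bolts on the plate are in place, and the tool is clear.

```bash
python3 -c "
from rig import bot
print(bot.finish_job())"
```

```text
the job is handed in; nothing more can be done
None
```

I flagged the short bolt and logged it, then withdrew and handed the job in at about 10 s; no verdict was reported.

- **Key:** the short bolt lay in nest 3. I pressed key 3 with the closed fingertips until it bottomed out, with the fingertips at 36 mm and about 9 N on them, then released it.
- **Log button:** I pressed it until it bottomed out, with the fingertips at 66 mm and about 8 N on them, then released it and raised the arm about 157 mm clear. Before this press I turned the jaws 90° to keep the gripper away from the spare bolt.
- **Last checks:** in both fixed cameras all four keys and the log button were back at their original positions. The bolts, spare bolt, mallet and other tools looked undisturbed, and the force on the tool was about zero.
- **Disagreements:** the two fixed cameras' positions for the keys and button differed by up to about 9 mm. I relied on the wrist camera, whose reading lay between them. The trained network put the spare bolt a few pixels off its first reading, but in the final picture it was standing in its place.

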